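# Lay out salvaged parts in soldering order, lowest first

## Task

Low parts get soldered before tall ones, so lay the four salvaged parts (terminal block, potentiometer, finned heat sink, round capacitor) out along the row of rubber mats in order of height: the lowest on the mat next to the solder spool, then the next taller ones in turn, and the tallest on the last mat, next to the tip cleaner. Stand each part upright in the middle of its own mat and leave it there.

Things in the scene. Friction and masses are not known exactly. Their poses are not given: they have to be found in the camera images.
- terminal_block: green screw terminal block, the lowest of the four parts: 16 mm (its x) by 46 mm (its y), overall height 16 mm with solid sides 14 mm high; loose, stands upright on the bench; origin at the centre of its underside, z up. Take it across its 16 mm width (x)
- potentiometer: loose potentiometer, second lowest of the four: black square body 26 x 26 mm, 12 mm high, with a round grey knob 19 mm in diameter above it, 26 mm high in all; origin at the centre of its underside, z up, x and y square to the body's sides. Take it by two sides of the body that face away from each other
- heatsink: dark finned heat sink with a small white transistor screwed on, second tallest of the four: 27 mm (x) by 42 mm (y) by 35 mm high; the fins point to its +x, the transistor is on its -x face, the two end faces (y = -21 and +21 mm) are flat; origin at the centre of its underside, z up. Take it across its 42 mm length (y)
- big_capacitor: dark blue round capacitor standing on end, tallest of the four: 25 mm in diameter, 42 mm high; origin at the centre of its underside, z up. Take it across its diameter
- mat_a: one of four identical square dark rubber mats, 56 x 56 x 3 mm, fixed in a row along a flat aluminium strip (308 x 76 x 5 mm, fixed to the bench); origin at the centre of its underside, so its top is 3 mm above the origin and 8 mm above the bench; z up, y (or -y) along the row, x across it; mats are 75 mm apart centre to centre; which of the four letters stands where in the row varies
- mat_b: one of four identical square dark rubber mats, 56 x 56 x 3 mm, fixed in a row along a flat aluminium strip (308 x 76 x 5 mm, fixed to the bench); origin at the centre of its underside, so its top is 3 mm above the origin and 8 mm above the bench; z up, y (or -y) along the row, x across it; mats are 75 mm apart centre to centre; which of the four letters stands where in the row varies
- mat_c: one of four identical square dark rubber mats, 56 x 56 x 3 mm, fixed in a row along a flat aluminium strip (308 x 76 x 5 mm, fixed to the bench); origin at the centre of its underside, so its top is 3 mm above the origin and 8 mm above the bench; z up, y (or -y) along the row, x across it; mats are 75 mm apart centre to centre; which of the four letters stands where in the row varies
- mat_d: one of four identical square dark rubber mats, 56 x 56 x 3 mm, fixed in a row along a flat aluminium strip (308 x 76 x 5 mm, fixed to the bench); origin at the centre of its underside, so its top is 3 mm above the origin and 8 mm above the bench; z up, y (or -y) along the row, x across it; mats are 75 mm apart centre to centre; which of the four letters stands where in the row varies
- solder_spool: red-flanged spool of white solder wire, 55 mm in diameter, 34 mm high, standing upright on the bench in line with the row of mats just past one end of it; which end varies; it does not move. Origin at the centre of its underside, 75 mm from the centre of the nearest mat
- tip_cleaner: round light-grey soldering tip cleaner with brass wool, 60 mm in diameter, 25 mm high, in line with the row of mats just past the other end from the solder spool; it does not move. Origin at the centre of its underside, 75 mm from the centre of the nearest mat
There are look-alikes about, which are no part of the job. Leave any pink or red look-alike of the big_capacitor alone.

How it is judged:
By the outcome, as a careful person would: the job done as asked, in the order asked, and still so for the second after the job is handed in, with the robot touching nothing.
It also fails if it takes over 96 s, if anything falls off the work surface, if the arm or the gripper's body presses on something with over 40 N, if the wrist force passes 120 N, or if a joint passes its speed limit or range.

## Robot

A 7-joint arm with a two-finger parallel gripper is mounted at the origin on a cart in front of the work surface, level with it; the furniture and walls round the work are solid. World frame = base frame: x ahead of the robot, y to its left, z up, the work surface at z = 0. Lengths are in mm, angles in rad, forces in N, time in s.
With the tool pointing down it reaches from about 400 to 875 mm from the base axis. Payload 4.4 kg.
Tool frame: the origin (TCP) lies midway between the tips of the shut fingers; the grasp point (between the pads) lies ctrl.grip_depth behind it (ctrl.grip_depth is the distance from the TCP to the grasp point, in mm); z points along the fingers, y is the line along which they close (so a half turn about z gives the same grasp; the last joint's range is limited). The gripper opens to 85 mm and grips with 20 to 120 N. Pads are 22 mm wide; open, the fingers measure 114 mm over their backs; the gripper's body (76 mm by 85 mm) begins 54 mm behind the grasp point. The pads swing forward as they close: fully open they stand 13 mm farther back than shut.
Start: joints at [1.145, 0.628, 0.038, 1.517, -0.027, 0.996, -0.02], TCP at [228.885, -608.383, 231.313] pointing down, gripper open.
Joint ranges: [-3.06, 3.06], [-0.37, 2.12], [-1.25, 1.32], [0.18, 2.47], [-1.1, 4.24], [0.23, 1.98], [-2.94, 2.94]. Speed limits (rad/s): [2.57, 2.57, 3.14, 3.14, 3.14, 3.14, 3.14].

## Interface

Orientations are given as [roll, pitch, yaw] about the fixed x, y, z axes, in that order (R = Rz(yaw) Ry(pitch) Rx(roll)).
In Python, from cell import ctrl gives the robot as it stands.
- The arm moves only by the tool carry_out, never from a script. Its argument "deltas" is one flat list of numbers, 7 for each row, row after row: the turn, a rotation vector about the tool's x, y, z in degrees, then the shift along the tool's x, y, z in m, then the closure, from -1 (fully open) to 1 (shut). In form: [wx, wy, wz, dx, dy, dz, claw, wx, wy, wz, dx, dy, dz, claw, ...]. A call has 1 to 12 rows; each row shifts and turns the commanded pose from where the row before left it, along the tool's axes as they then stand; what a row does not reach is not made up. A row lasts 1/8 s, in which the tool goes at most 62.5 mm and 10.7 degrees, less where a joint would pass 70% of its speed; a pose out of reach is approached as far as the arm can. A call with a gripper value outside its range is refused whole. The fingers move at their own pace and stop on an object; the grip force is fixed at half the most. Time passes only in rows, so rows that do not move let the fingers close. It gives the time, the measured TCP pose, the force, the opening and the grip force at its end, in the units of the state.
- ctrl.read_state(): the state, without advancing time (a new reading comes with each control period).
- ctrl.get_image(name): name is "scene" or "side" or "wrist"; returns the picture (384x512x3 uint8, red, green, blue); there is no depth.
- ctrl.calibration(name): a dict with "mtx" (3x3 intrinsics, pixels), "distortion" ([k1, k2, p1, p2, k3] as OpenCV has them; the pictures are not rectified), "R" (3x3) and "t" (3): a world point X has camera coordinates R X + t. Camera axes: x right, y down, z forward; pixel columns grow to the right and rows downward; lengths in mm; the calibration is good to about 2 mm. A picture is of the moment at which its call begins: read the wrist's pose just before it. calibration takes no time and is no camera call; for the wrist camera it gives the pose at the moment of the call.
- ctrl.finish_job(): hands the job in; it is judged then, once.
The state is a dict: "clock": time; "qpos": joint angles; "qd": joint speeds; "tau": joint torques, N m; "eef_pos": TCP position; "tool_rot": TCP orientation; "force": force on the tool from outside, world axes, zero at the start; "torque": the same for the moment, N m; "width": finger opening in mm; "gripper_force": force on a finger pad.
Only numpy, scipy, OpenCV 4.12 (cv2) and the standard library are available. Lean on these libraries where they do the work, as an engineer would, in place of code of your own. Each camera call takes 0.05 s, during which the arm holds its last target. There are 200 camera calls.

## Working session

There is one attempt and no reset: what is moved stays moved. The work goes in short steps, Python scripts to look and compute and a tool call to move; the robot and the scene stay as the last step left them, time stands still between calls to the robot, and variables do not carry over. Pictures are saved under pics/ and viewed, at most 16 in all, crops included, and the job is handed in when it is done.

Besides the shell and the picture viewer there is one more tool, called after "Call:" in YAML: its name, and indented under it one key for each argument. carry_out: Moves the arm, as the interface text tells. Its arguments: {"type":"object","properties":{"deltas":{"type":"array"}},"required":["deltas"]}

```bash
mkdir -p pics; ls
python3 - <<'E'
from cell import ctrl
import cv2,numpy as np
s=ctrl.read_state();print(s, ctrl.grip_depth)
for n in("scene","side"):
    cv2.imwrite(f"pics/{n}0.png",cv2.cvtColor(ctrl.get_image(n),cv2.COLOR_RGB2BGR))
    c=ctrl.calibration(n);print(n,-c["R"].T@c["t"],c["mtx"][0][0])
a=[cv2.resize(cv2.imread(f"pics/{n}0.png"),(800,600),interpolation=cv2.INTER_CUBIC) for n in("scene","side")]
cv2.imwrite("pics/s1.png",a[0]);cv2.imwrite("pics/s2.png",a[1])
E
```

```text
pics
{'clock': 0.0, 'qpos': array([ 1.14520732,  0.62933569,  0.03844641,  1.51836119, -0.02701801,
        0.99628897, -0.01999369]), 'qd': array([-6.25183358e-04, -1.05809322e-03, -5.30071583e-04,  5.52405359e-04,
       -4.80464702e-04, -9.41085435e-05,  4.47759343e-04]), 'tau': array([-6.34006283e-04, -5.63392425e+01,  1.22633826e+00, -1.93441343e+01,
        1.10026274e-02,  1.05897576e-02, -3.35395221e-06]), 'eef_pos': array([ 228.66243921, -607.79226778,  230.39810328]), 'tool_rot': array([-3.13971747e+00,  1.15475830e-05,  3.59782072e-01]), 'force': array([-0.43995443,  0.75393555, -0.3238636 ]), 'torque': array([0.10564525, 0.00127299, 0.0140166 ]), 'gripper_force': 0.0, 'width': 85.29045781177948} 18.700000000000003
scene [-132.1997294  -860.63785661  754.96098371] 369.6561111333238
side [480.61278344 860.75088094 472.94774323] 352.87315300205216
```

View pics/s1.png

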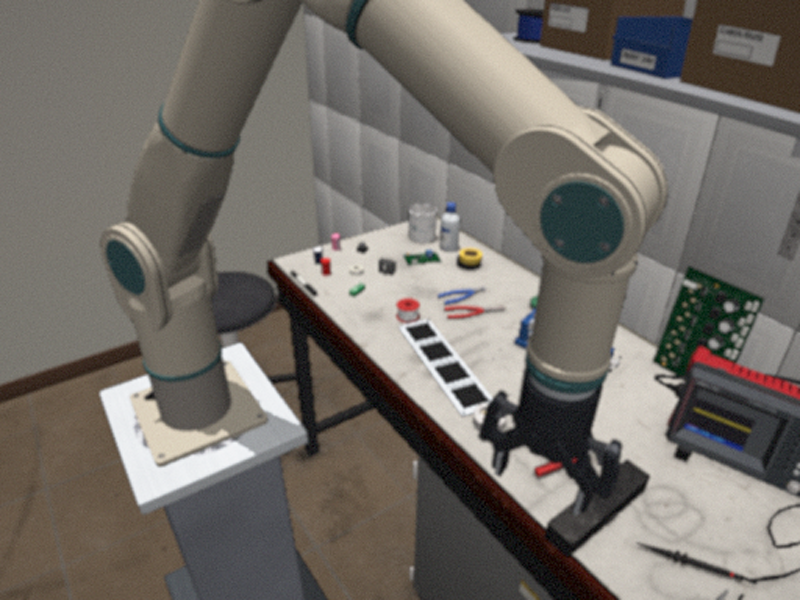

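View pics/s2.png

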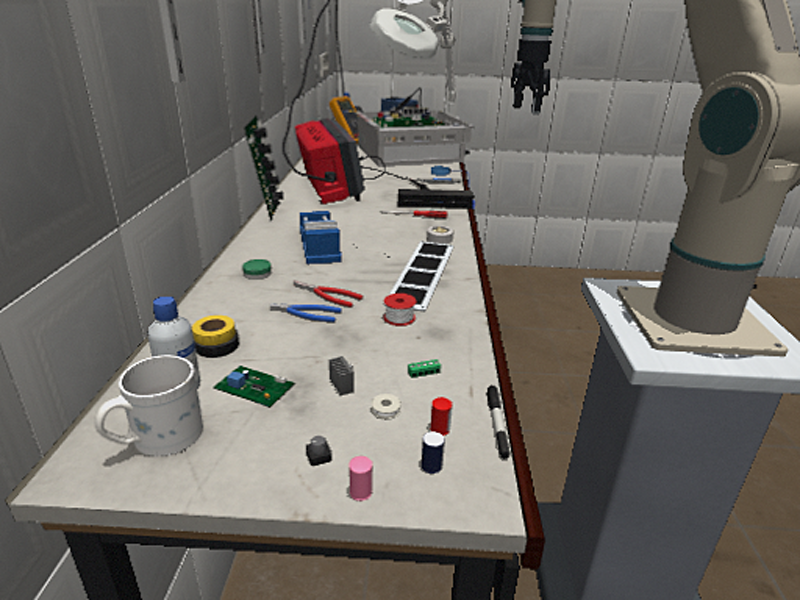

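The side view shows, in 800x600 pixels:
- **Parts:** heat sink (342,375), terminal block (424,368), potentiometer (318,450) and navy capacitor (432,452).
- **Capacitor look-alikes:** red cylinder (441,415) and pink cylinder (360,478). Both are excluded by colour, so navy is my choice.
- **Other things that could be confused:** the white washer (385,406), the green PCB (255,385) and the green lid (257,268).
- **Row ends:** spool at the near end (399,308), tip cleaner at the far end (440,235).

```bash
cat > h.py <<'E'
import numpy as np,cv2
from cell import ctrl
def ray(c,px):
    p=cv2.undistortPoints(np.array(px,float).reshape(-1,1,2),c["mtx"],np.array(c["distortion"])).reshape(-1,2)
    R=np.array(c["R"]);t=np.array(c["t"]).ravel()
    return -R.T@t, np.c_[p,np.ones(len(p))]@R
def plane(c,px,z):
    o,d=ray(c,px); return o+d*((z-o[2])/d[:,2])[:,None]
def proj(c,X):
    return cv2.projectPoints(np.array(X,float).reshape(-1,1,3),cv2.Rodrigues(np.array(c["R"]))[0],np.array(c["t"],float),c["mtx"],np.array(c["distortion"]))[0].reshape(-1,2)
def axes():
    from scipy.spatial.transform import Rotation as r
    s=ctrl.read_state();return s,r.from_euler('xyz',s["tool_rot"]).as_matrix()
E
python3 - <<'E'
from h import *
c=ctrl.calibration("side");k=1.5625
P=dict(heat=(342,375,17),term=(424,368,8),pot=(318,450,13),cap=(432,452,21),red=(441,415,21),pink=(360,478,21),spool=(399,308,17),tip=(440,235,12),m1=(413,291,8),m2=(421,274,8),m3=(428,260,8),m4=(435,247,8),edge=(525,540,0))
for n,(u,v,z) in P.items(): print(n,plane(c,[(u/k,v/k)],z)[0].round())
s,R=axes();print(R.round(3));w=ctrl.calibration("wrist");print(w["mtx"]);R2=np.array(w["R"])
print("cam in tool",R.T@(-R2.T@np.array(w["t"]).ravel()-s["eef_pos"]),(R.T@R2.T).round(3))
E
```

```text
heat [577. 239.  17.]
term [463. 200.   8.]
pot [585. 382.  13.]
cap [453. 383.  21.]
red [442. 318.  21.]
pink [531. 429.  21.]
spool [508.  40.  17.]
tip [ 431. -319.   12.]
m1 [486. -43.   8.]
m2 [ 472. -117.    8.]
m3 [ 458. -186.    8.]
m4 [ 443. -257.    8.]
edge [359. 477.  -0.]
[[ 0.936  0.352 -0.001]
 [ 0.352 -0.936  0.002]
 [-0.    -0.002 -1.   ]]
[[345.78016976   0.         262.0742862 ]
 [  0.         345.78016976 198.17638217]
 [  0.           0.           1.        ]]
cam in tool [ 8.24198834e+01  3.86755235e-02 -1.40760046e+02] [[-0.    -0.947 -0.321]
 [ 1.    -0.    -0.001]
 [ 0.001 -0.321  0.947]]
```

Call:
carry_out:
  deltas: [0, 0, 10.3, 0, 0, -0.02, -1, 0, 0, 10.3, 0, 0, -0.02, -1, 0, 0, 0, 0.027, -0.048, 0, -1, 0, 0, 0, 0.027, -0.048, 0, -1, 0, 0, 0, 0.027, -0.048, 0, -1, 0, 0, 0, 0.027, -0.048, 0, -1, 0, 0, 0, 0.027, -0.048, 0, -1, 0, 0, 0, 0.027, -0.048, 0, -1, 0, 0, 0, 0.027, -0.048, 0, -1, 0, 0, 0, 0.027, -0.048, 0, -1, 0, 0, 0, 0.027, -0.048, 0, -1, 0, 0, 0, 0.027, -0.048, 0, -1]

```text
clock: 1.6
eef_pos: [499.3, -126.7, 271.2]
tool_rot: [3.142, 0.0, 0.0]
force: [1.4, -1.0, -0.4]
width: 85.5
gripper_force: 0.0
```

Call:
carry_out:
  deltas: [0, 0, 0, 0, 0, 0, -1, 0, 0, 0, 0, 0, 0, -1]

```text
clock: 1.85
eef_pos: [498.2, -128.7, 271.0]
tool_rot: [3.141, 0.001, 0.0]
force: [-0.6, -0.2, 0.3]
width: 85.6
gripper_force: 0.0
```

Run:
```python
from h import *
s=ctrl.read_state();print(s["clock"],s["eef_pos"],s["tool_rot"],s["qpos"],abs(s["qd"]).max())
c=ctrl.calibration("wrist");im=cv2.cvtColor(ctrl.get_image("wrist"),cv2.COLOR_RGB2BGR)
np.save("w1.npy",im);import pickle;pickle.dump(c,open("w1.pkl","wb"))
cv2.imwrite("pics/w1.png",im)
```

```text
1.85 [ 498.22871932 -128.70094728  270.9778259 ] [3.14109450e+00 1.17364195e-03 4.20920179e-04] [ 0.15310356  0.38802844  0.06237116  1.84019354 -0.02882886  0.91529608
 -1.34192647] 0.027281917875833547
```

View pics/w1.png

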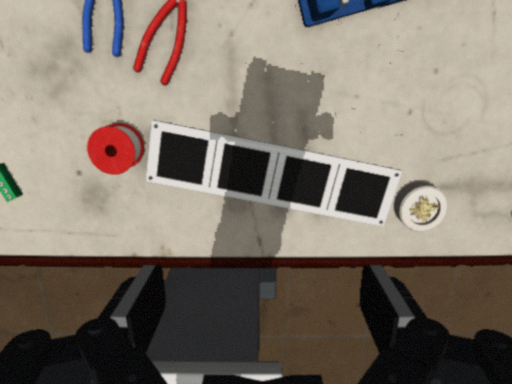

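The wrist view shows the four mats at (182,157), (242,168), (304,181) and (362,193). The spool is at the left end (115,150) and the tip cleaner at the right end (423,208). Next I measure the mats and move over to the parts.

Run:
```python
from h import *
import pickle
im=np.load("w1.npy");c=pickle.load(open("w1.pkl","rb"))
m=(im.max(2)<45).astype(np.uint8);m[245:]=0
cs,_=cv2.findContours(m,cv2.RETR_EXTERNAL,cv2.CHAIN_APPROX_NONE)
C=[]
for k in cs:
    if cv2.contourArea(k)<900: continue
    X=plane(c,k[:,0],8)[:,:2].astype(np.float32);r=cv2.minAreaRect(X);C.append(r[0]);print(np.round(r[0],1),np.round(r[1],1),round(r[2],2))
C=np.array(sorted(C,key=lambda a:-a[1]));print(np.diff(C,axis=0), np.linalg.norm(np.diff(C,axis=0),axis=1))
d=C[-1]-C[0];print(np.degrees(np.arctan2(d[0],d[1])))
```

```text
[ 449.7 -251.5] [52.4 52.4] 78.5
[ 464.1 -178.4] [52.5 53.2] 78.43
[ 478.7 -106. ] [52.8 53.4] 78.71
[493.8 -33. ] [52.2 52.4] 78.34
[[-15.18255615 -73.06460571]
 [-14.57247925 -72.37326813]
 [-14.35177612 -73.07481384]] [74.62537517 73.82578879 74.47081238]
-168.58817707536153
```

Call:
carry_out:
  deltas: [0, 0, 0, 0, -0.049, 0, -1, 0, 0, 0, 0, -0.049, 0, -1, 0, 0, 0, 0, -0.049, 0, -1, 0, 0, 0, 0, -0.049, 0, -1, 0, 0, 0, 0, -0.049, 0, -1, 0, 0, 0, 0, -0.049, 0, -1, 0, 0, 0, 0, -0.049, 0, -1, 0, 0, 0, 0, -0.049, 0, -1, 0, 0, 0, 0, -0.049, 0, -1, 0, 0, 0, 0, 0, 0, -1, 0, 0, 0, 0, 0, 0, -1, 0, 0, 0, 0, 0, 0, -1]

```text
clock: 3.4
eef_pos: [499.5, 310.1, 271.4]
tool_rot: [3.14, -0.0, -0.003]
force: [0.6, 0.1, -0.5]
width: 85.5
gripper_force: 0.0
```

Run:
```python
from h import *
s=ctrl.read_state();print(s["clock"],s["eef_pos"],s["tool_rot"],s["qpos"],abs(s["qd"]).max())
c=ctrl.calibration("wrist");im=cv2.cvtColor(ctrl.get_image("wrist"),cv2.COLOR_RGB2BGR)
np.save("w2.npy",im);import pickle;pickle.dump(c,open("w2.pkl","wb"))
cv2.imwrite("pics/w2.png",cv2.resize(im,(800,600),interpolation=cv2.INTER_CUBIC))
```

```text
3.4 [499.49298516 310.07787184 271.380618  ] [ 3.14029974e+00 -2.38253380e-04 -3.46922471e-03] [-0.59090652  0.49585292 -0.02019106  1.64605753  0.01283315  1.0003529
 -2.18986791] 0.007967884903382882
```

View pics/w2.png

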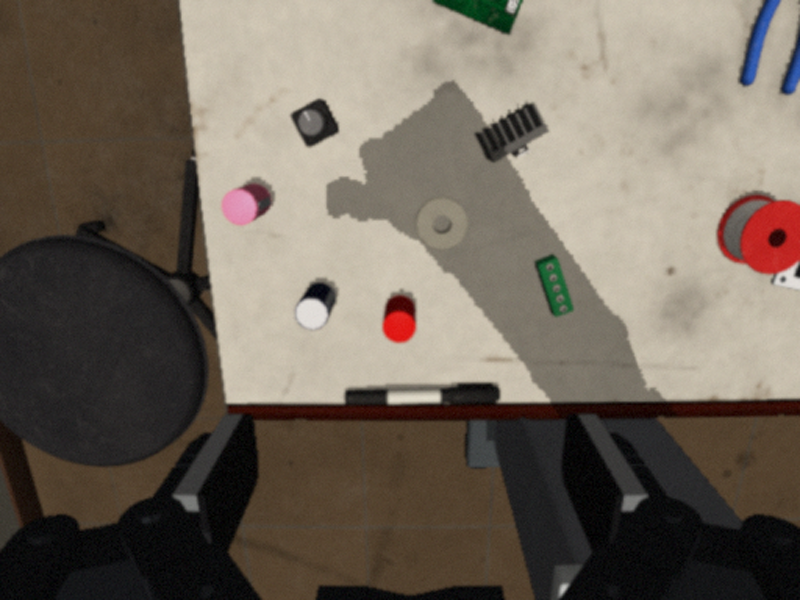

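This view shows the potentiometer at (315,122), heat sink at (512,132) with the transistor on its lower side, terminal block at (554,285) and navy capacitor with a white top at (312,313). The look-alikes are red at (400,325) and pink at (243,205), and the white washer is at (441,223). I'll measure the parts and check the choice in one crop.

Run:
```python
from h import *
import pickle
im=np.load("w2.npy");c=pickle.load(open("w2.pkl","rb"));k=800/512
hsv=cv2.cvtColor(im,cv2.COLOR_BGR2HSV);mx=im.max(2)
def big(m,box):
    x0,y0,x1,y1=[int(v/k) for v in box];z=np.zeros(m.shape,np.uint8);z[y0:y1,x0:x1]=m[y0:y1,x0:x1]
    cs,_=cv2.findContours(z,cv2.RETR_EXTERNAL,cv2.CHAIN_APPROX_NONE);return max(cs,key=cv2.contourArea)
T={"term":((hsv[...,0]>45)&(hsv[...,0]<90)&(hsv[...,1]>100),(525,245,590,325),15),
"pot":(mx<95,(285,90,345,155),12),"heat":(mx<80,(468,95,555,170),35),"captop":(im.min(2)>170,(290,270,340,340),42),"red":((hsv[...,1]>150),(380,285,420,345),42)}
for n,(m,b,z) in T.items():
    q=big(m,b);X=plane(c,q[:,0],z)[:,:2].astype(np.float32);r=cv2.minAreaRect(X);print(n,np.round(r[0],1),np.round(r[1],1),round(r[2],1),cv2.boundingRect(q))
cv2.imwrite("pics/crop.png",cv2.resize(im[50:230,170:380],(700,600),interpolation=cv2.INTER_CUBIC))
```

```text
term [466.1 198.9] [47.5 16. ] 21.3 (344, 164, 23, 38)
pot [586.2 376.4] [25.3 26. ] 25.6 (187, 64, 29, 29)
heat [578.5 242.6] [22.7 42.5] 28.9 (304, 67, 43, 37)
captop [460.9 379.8] [34.6 54.8] 85.7 (185, 172, 32, 45)
red [449.7 318.2] [22.9 35. ] 89.8 (245, 189, 21, 30)
```

View pics/crop.png

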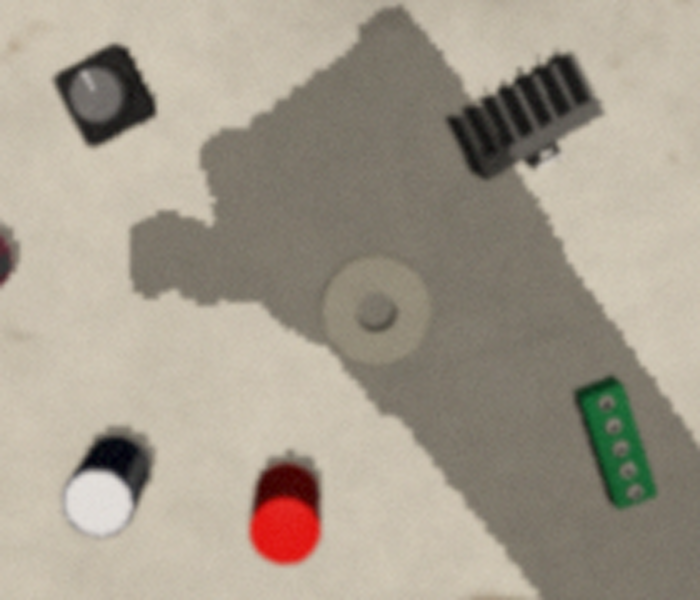

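The crop confirms the navy can with the white top, the finned heat sink, the potentiometer and the green block. The sizes match at 47.5x16, 25x26 and 42.5. I'll start with the terminal block: hover with the tool's yaw at 21°.

Call:
carry_out:
  deltas: [0, 0, 0, -0.0084, 0.0278, 0.019, -0.4, 0, 0, 0, -0.0084, 0.0278, 0.019, -0.4, 0, 0, 0, -0.0084, 0.0278, 0.019, -0.4, 0, 0, 0, -0.0084, 0.0278, 0.019, -0.4, 0, 0, -10.5, 0, 0, 0.0375, -0.4, 0, 0, -10.5, 0, 0, 0.0375, -0.4, 0, 0, 0, 0, 0, 0, -0.4, 0, 0, 0, 0, 0, 0, -0.4]

```text
clock: 4.45
eef_pos: [466.0, 201.2, 121.4]
tool_rot: [3.141, -0.002, 0.363]
force: [0.3, -0.3, 0.2]
width: 59.7
gripper_force: 0.0
```

```bash
cat >> h.py <<'E'
def snap(name,save=False):
    s,R=axes();c=ctrl.calibration("wrist");im=cv2.cvtColor(ctrl.get_image("wrist"),cv2.COLOR_RGB2BGR)
    np.save(name+".npy",im)
    if save: cv2.imwrite(f"pics/{name}.png",im)
    print("t",round(s["clock"],2),"pos",s["eef_pos"].round(1),"rpy deg",np.degrees(s["tool_rot"]).round(2),"width",round(s["width"],1))
    return s,R,c,im
def rect(c,m,z,near,box=70):
    "largest blob within box px of world point near, as rectangle on plane z"
    u,v=proj(c,[near])[0].astype(int);q=np.zeros(m.shape,np.uint8);sl=np.s_[max(v-box,0):v+box,max(u-box,0):u+box];q[sl]=m[sl]
    k=max(cv2.findContours(q,cv2.RETR_EXTERNAL,cv2.CHAIN_APPROX_NONE)[0],key=cv2.contourArea)
    r=cv2.minAreaRect(plane(c,k[:,0],z)[:,:2].astype(np.float32))
    print("px",(u,v),cv2.boundingRect(k),"xy",np.round(r[0],1),"size",np.round(r[1],1),"ang",round(r[2],1));return np.array(r[0])
def go(s,R,x,y,z): print("tool delta mm",(R.T@(np.array([x,y,z])-s["eef_pos"])).round(1))
E
python3 - <<'E'
from h import *
s,R,c,im=snap("w3",True)
h=cv2.cvtColor(im,cv2.COLOR_BGR2HSV)
p=rect(c,(h[...,0]>45)&(h[...,0]<90)&(h[...,1]>90),15,(466,199,15),110);go(s,R,*p,4)
import pickle;c=pickle.load(open("w2.pkl","rb"));print("cap",plane(c,[(199.7,200.6)],42))
E
```

```text
t 4.45 pos [466.  201.2 121.4] rpy deg [ 1.7999e+02 -9.0000e-02  2.0780e+01] width 59.7
px (np.int64(265), np.int64(197)) (257, 168, 21, 59) xy [466.3 197.5] size [46.2 15.5] ang 20.8
tool delta mm [ -1.2   3.6 117.4]
cap [[453.64949073 380.91108994  42.        ]]
```

View pics/w3.png

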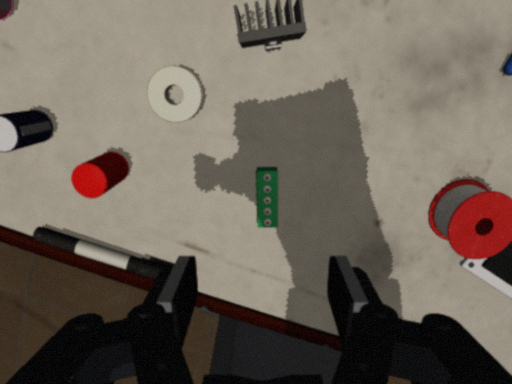

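The block is centred at (267,197) between the fingers, aligned at 20.8° and measuring 46.2x15.5. Descend and grip.

Call:
carry_out:
  deltas: [0, 0, 0, -0.0012, 0.0036, 0.04, -0.4, 0, 0, 0, 0, 0, 0.04, -0.4, 0, 0, 0, 0, 0, 0.025, -0.4, 0, 0, 0, 0, 0, 0.0125, -0.4, 0, 0, 0, 0, 0, 0, 0.95, 0, 0, 0, 0, 0, 0, 0.95, 0, 0, 0, 0, 0, 0, 0.95, 0, 0, 0, 0, 0, 0, 0.95, 0, 0, 0, 0, 0, 0, 0.95]

```text
clock: 5.62
eef_pos: [466.2, 198.1, 4.3]
tool_rot: [-3.141, -0.003, 0.366]
force: [-1.2, 0.1, 6.1]
width: 14.4
gripper_force: 59.7
```

Call:
carry_out:
  deltas: [0, 0, 0, 0, 0, -0.05, 0.95, 0, 0, 0, 0, 0, -0.05, 0.95, 0, 0, 0, -0.0112, 0.045, 0, 0.95, 0, 0, 0, -0.0112, 0.045, 0, 0.95, 0, 0, 0, -0.0112, 0.045, 0, 0.95, 0, 0, 0, -0.0112, 0.045, 0, 0.95, 0, 0, 0, -0.0112, 0.045, 0, 0.95]

```text
clock: 6.5
eef_pos: [494.2, -34.0, 103.8]
tool_rot: [3.141, -0.002, 0.367]
force: [0.5, 0.4, 0.2]
width: 14.1
gripper_force: 59.1
```

Call:
carry_out:
  deltas: [0, 0, -9.6, 0, 0, 0, 0.95, 0, 0, -9.6, 0, 0, 0, 0.95, 0, 0, -9.6, 0, 0, 0, 0.95, 0, 0, -9.6, 0, 0, 0, 0.95, 0, 0, -9.6, 0, 0, 0, 0.95, 0, 0, -9.6, 0, 0, 0, 0.95, 0, 0, 0, 0, 0, 0, 0.95, 0, 0, 0, 0, 0, 0, 0.95]

```text
clock: 7.5
eef_pos: [493.8, -32.7, 103.2]
tool_rot: [3.141, 0.0, 1.369]
force: [0.1, -0.8, 0.3]
width: 14.2
gripper_force: 59.1
```

Run:
```python
from h import *
s,R,c,im=snap("w4",True);go(s,R,493.9,-32,13)
```

```text
t 7.5 pos [493.8 -32.7 103.2] rpy deg [1.7996e+02 1.0000e-02 7.8430e+01] width 14.2
tool delta mm [ 0.7 -0.1 90.2]
```

View pics/w4.png

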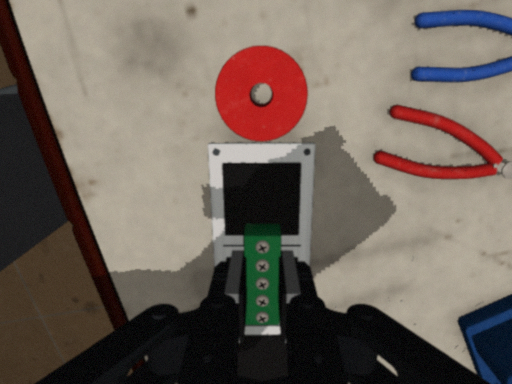

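The block is held level at (263,285), with its long side along the row and mat A just below it. Lower, release, retreat.

Call:
carry_out:
  deltas: [0, 0, 0, 0.0007, 0, 0.04, 0.95, 0, 0, 0, 0, 0, 0.03, 0.95, 0, 0, 0, 0, 0, 0.0165, 0.95, 0, 0, 0, 0, 0, 0.004, 0.95, 0, 0, 0, 0, 0, 0, 0.95, 0, 0, 0, 0, 0, 0, 0, 0, 0, 0, 0, 0, 0, 0, 0, 0, 0, 0, 0, 0, 0, 0, 0, 0, 0, 0, -0.2, 0, 0, 0, 0, 0, -0.05, -0.2, 0, 0, 0, 0, 0, -0.05, -0.2, 0, 0, 0, 0, 0, 0, -0.2]

```text
validation failed for argument at $.de...
```

Run:
```python
from h import *
s,R,c,im=snap("w5")
h=cv2.cvtColor(im,cv2.COLOR_BGR2HSV)
p=rect(c,(h[...,0]>45)&(h[...,0]<90)&(h[...,1]>90),23,(494,-32,23),90)
p=rect(c,im.max(2)<45,8,(494,-32,8),75)
# next: pot hover, delta at yaw 78.4 
go(s,R,586.2,376.4,120)
```

```text
t 7.55 pos [493.8 -32.6 103.2] rpy deg [1.7996e+02 2.0000e-02 7.8480e+01] width 14.2
px (np.int64(262), np.int64(208)) (242, 222, 41, 76) xy [485.7 -71.9] size [61.  28.7] ang 78.3
px (np.int64(262), np.int64(200)) (223, 164, 78, 71) xy [493.3 -31.4] size [53.4 54.1] ang 78.5
tool delta mm [419.2   8.9 -17. ]
```

Call:
carry_out:
  deltas: [0, 0, 0, 0.0007, 0, 0.04, 0.95, 0, 0, 0, 0, 0, 0.03, 0.95, 0, 0, 0, 0, 0, 0.0165, 0.95, 0, 0, 0, 0, 0, 0.004, 0.95, 0, 0, 0, 0, 0, 0, 0.95, 0, 0, 0, 0, 0, 0, 0.2, 0, 0, 0, 0, 0, 0, 0.1, 0, 0, 0, 0, 0, 0, -0.2, 0, 0, 0, 0, 0, -0.05, -0.2, 0, 0, 0, 0, 0, -0.05, -0.2, 0, 0, 0, 0, 0, 0, -0.2]

```text
clock: 8.98
eef_pos: [496.3, -31.7, 115.5]
tool_rot: [3.135, -0.001, 1.371]
force: [-0.2, -0.4, -1.8]
width: 51.3
gripper_force: 0.0
```

Run:
```python
from h import *
s,R,c,im=snap("w5")
h=cv2.cvtColor(im,cv2.COLOR_BGR2HSV)
p=rect(c,(h[...,0]>45)&(h[...,0]<90)&(h[...,1]>90),23,(494,-32,23),90)
p=rect(c,im.max(2)<45,8,(494,-32,8),75)
go(s,R,586.2,376.4,120)
```

```text
t 8.97 pos [496.3 -31.7 115.5] rpy deg [ 1.796e+02 -9.000e-02  7.857e+01] width 51.3
px (np.int64(258), np.int64(204)) (244, 169, 28, 64) xy [493.8 -30.1] size [47.9 18.8] ang 80.6
px (np.int64(258), np.int64(197)) (221, 162, 74, 68) xy [493.3 -31.2] size [53.4 54.1] ang 78.5
tool delta mm [417.9   7.2  -3.8]
```

The terminal block is within about 1 mm of mat A's middle. The potentiometer is next.

Call:
carry_out:
  deltas: [0, 0, 0, 0.0522, 0.0009, 0, -0.4, 0, 0, 0, 0.0522, 0.0009, 0, -0.4, 0, 0, 0, 0.0522, 0.0009, 0, -0.4, 0, 0, 0, 0.0522, 0.0009, 0, -0.4, 0, 0, 0, 0.0522, 0.0009, 0, -0.4, 0, 0, 0, 0.0522, 0.0009, 0, -0.4, 0, 0, 0, 0.0522, 0.0009, 0, -0.4, 0, 0, 0, 0.0522, 0.0009, 0, -0.4, 0, 0, -9.3, 0, 0, 0, -0.4, 0, 0, -9.3, 0, 0, 0, -0.4, 0, 0, -9.2, 0, 0, 0, -0.4, 0, 0, -9.2, 0, 0, 0, -0.4]

```text
clock: 10.52
eef_pos: [582.4, 375.4, 110.0]
tool_rot: [-3.138, 0.001, 2.024]
force: [-0.9, -0.7, -0.6]
width: 60.3
gripper_force: 0.0
```

Call:
carry_out:
  deltas: [0, 0, 0, 0, 0, 0, -0.4, 0, 0, 0, 0, 0, 0, -0.4]

```text
clock: 10.78
eef_pos: [582.9, 375.8, 111.2]
tool_rot: [-3.14, 0.0, 2.015]
force: [-0.8, -0.2, -0.1]
width: 60.0
gripper_force: 0.0
```

Run:
```python
from h import *
s,R,c,im=snap("w6",True)
p=rect(c,im.max(2)<95,11,(586.2,376.4,11),45);go(s,R,*p,4)
```

```text
t 10.78 pos [582.9 375.8 111.2] rpy deg [-1.7991e+02  3.0000e-02  1.1547e+02] width 60.0
px (np.int64(267), np.int64(200)) (222, 163, 90, 82) xy [587.3 373.2] size [68.7 63.8] ang 25.5
tool delta mm [ -4.2   3.  107.2]
```

View pics/w6.png

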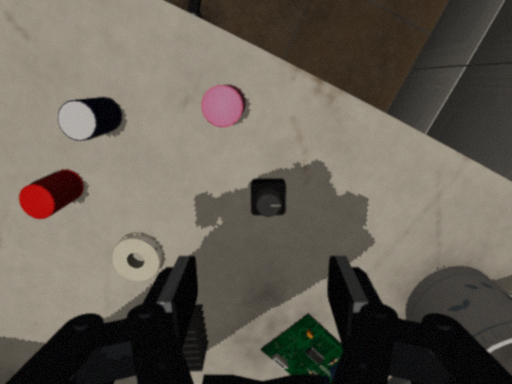

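The potentiometer is at (268,197), square to the fingers, but the shadow merged into the mask, so I'm lowering the threshold.

Run:
```python
from h import *
s,R=axes();c=ctrl.calibration("wrist");im=np.load("w6.npy")
for t in(40,50,60):p=rect(c,im.max(2)<t,10,(586.2,376.4,11),30);go(s,R,*p,4)
```

```text
px (np.int64(266), np.int64(200)) (251, 179, 35, 36) xy [585.7 379.2] size [25.1 27.3] ang 25.5
tool delta mm [  1.8   4.  107.6]
px (np.int64(266), np.int64(200)) (251, 179, 35, 37) xy [586.  378.9] size [25.4 28.1] ang 25.5
tool delta mm [  1.4   4.1 107.6]
px (np.int64(266), np.int64(200)) (251, 178, 35, 39) xy [586.  378.9] size [25.5 29.6] ang 25.5
tool delta mm [  1.4   4.1 107.6]
```

Call:
carry_out:
  deltas: [0, 0, 0, 0.0015, 0.004, 0.04, -0.4, 0, 0, 0, 0, 0, 0.035, -0.4, 0, 0, 0, 0, 0, 0.022, -0.4, 0, 0, 0, 0, 0, 0.012, -0.4, 0, 0, 0, 0, 0, 0, 0.95, 0, 0, 0, 0, 0, 0, 0.95, 0, 0, 0, 0, 0, 0, 0.95, 0, 0, 0, 0, 0, 0, 0.95, 0, 0, 0, 0, 0, 0, 0.95]

```text
clock: 11.95
eef_pos: [587.1, 380.1, 4.9]
tool_rot: [3.139, -0.001, 2.018]
force: [-0.5, 0.0, 5.9]
width: 24.0
gripper_force: 60.2
```

Call:
carry_out:
  deltas: [0, 0, 0, 0, 0, -0.05, 0.95, 0, 0, 0, 0, 0, -0.05, 0.95, 0, 0, 0, -0.0391, -0.0307, 0, 0.95, 0, 0, 0, -0.0391, -0.0307, 0, 0.95, 0, 0, 0, -0.0391, -0.0307, 0, 0.95, 0, 0, 0, -0.0391, -0.0307, 0, 0.95, 0, 0, 0, -0.0391, -0.0307, 0, 0.95, 0, 0, 0, -0.0391, -0.0307, 0, 0.95, 0, 0, 0, -0.0391, -0.0307, 0, 0.95, 0, 0, 0, -0.0391, -0.0307, 0, 0.95, 0, 0, 0, -0.0391, -0.0307, 0, 0.95, 0, 0, 0, -0.0391, -0.0307, 0, 0.95]

```text
clock: 13.45
eef_pos: [478.2, -107.7, 103.6]
tool_rot: [3.141, 0.001, 2.018]
force: [0.4, -0.1, 0.3]
width: 23.8
gripper_force: 59.5
```

Call:
carry_out:
  deltas: [0, 0, 9.3, 0, 0, 0, 0.95, 0, 0, 9.3, 0, 0, 0, 0.95, 0, 0, 9.2, 0, 0, 0, 0.95, 0, 0, 9.2, 0, 0, 0, 0.95, 0, 0, 0, 0, 0, 0, 0.95, 0, 0, 0, 0, 0, 0, 0.95]

```text
clock: 14.2
eef_pos: [478.5, -105.9, 103.4]
tool_rot: [3.141, -0.0, 1.375]
force: [-0.0, 0.3, -0.8]
width: 23.8
gripper_force: 59.5
```

Run:
```python
from h import *
s,R,c,im=snap("w7",True);go(s,R,479,-105.2,13.4)
```

```text
t 14.2 pos [ 478.5 -105.9  103.4] rpy deg [179.99  -0.    78.78] width 23.8
tool delta mm [ 0.8  0.3 90. ]
```

View pics/w7.png

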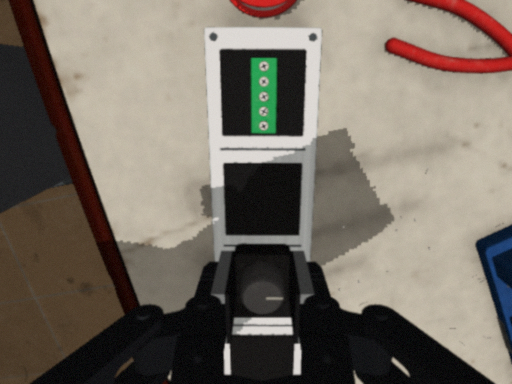

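The potentiometer is held upright at (263,290) above mat B, and the terminal block is centred on mat A. Lower and release.

Call:
carry_out:
  deltas: [0, 0, 0, 0.0008, 0.0003, 0.04, 0.95, 0, 0, 0, 0, 0, 0.03, 0.95, 0, 0, 0, 0, 0, 0.0165, 0.95, 0, 0, 0, 0, 0, 0.004, 0.95, 0, 0, 0, 0, 0, 0, 0.95, 0, 0, 0, 0, 0, 0, 0.1, 0, 0, 0, 0, 0, 0, -0.1, 0, 0, 0, 0, 0, 0, -0.3, 0, 0, 0, 0, 0, -0.05, -0.3, 0, 0, 0, 0, 0, -0.05, -0.3, 0, 0, 0, 0, 0, 0, -0.3]

```text
clock: 15.62
eef_pos: [481.4, -105.6, 116.0]
tool_rot: [3.135, -0.0, 1.372]
force: [0.7, 0.2, -0.4]
width: 55.6
gripper_force: 0.0
```

Run:
```python
from h import *
s,R,c,im=snap("w8",True)
go(s,R,578.5,242.6,125)
```

```text
t 15.62 pos [ 481.4 -105.6  116. ] rpy deg [ 1.796e+02 -2.000e-02  7.859e+01] width 55.6
tool delta mm [360.5  26.4  -8.7]
```

View pics/w8.png

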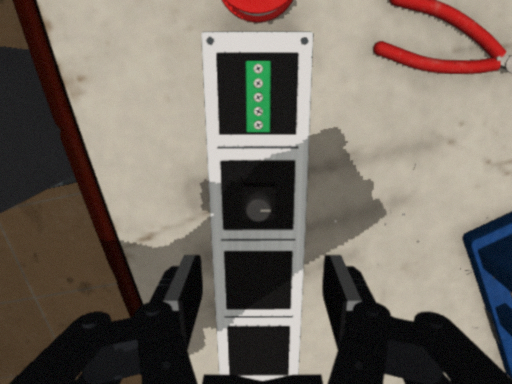

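The potentiometer stands on mat B, with its knob at (258,209). The heat sink is next.

Call:
carry_out:
  deltas: [0, 0, 0, 0.0515, 0.0038, -0.001, -0.9, 0, 0, 0, 0.0515, 0.0038, -0.001, -0.9, 0, 0, 0, 0.0515, 0.0038, -0.001, -0.9, 0, 0, 0, 0.0515, 0.0038, -0.001, -0.9, 0, 0, 0, 0.0515, 0.0038, -0.001, -0.9, 0, 0, 0, 0.0515, 0.0038, -0.001, -0.9, 0, 0, 0, 0.0515, 0.0038, -0.001, -0.9, 0, 0, 9.9, 0, 0, 0, -0.9, 0, 0, 9.9, 0, 0, 0, -0.9, 0, 0, 9.9, 0, 0, 0, -0.9, 0, 0, 9.9, 0, 0, 0, -0.9, 0, 0, 9.9, 0, 0, 0, -0.9]

```text
clock: 17.18
eef_pos: [575.2, 242.2, 118.0]
tool_rot: [3.141, 0.003, 0.503]
force: [0.2, 0.5, -0.7]
width: 81.2
gripper_force: 0.0
```

Call:
carry_out:
  deltas: [0, 0, 0, 0, 0, 0, -0.9, 0, 0, 0, 0, 0, 0, -0.9]

```text
clock: 17.42
eef_pos: [575.7, 242.7, 118.9]
tool_rot: [3.141, 0.002, 0.511]
force: [-0.4, -0.7, -0.2]
width: 81.7
gripper_force: 0.0
```

Run:
```python
from h import *
s,R,c,im=snap("w9",True)
for t in(50,70):
  p=rect(c,im.max(2)<t,35,(578.5,242.6,35),60);go(s,R,*p,5)
```

```text
t 17.43 pos [575.7 242.7 118.9] rpy deg [1.7999e+02 9.0000e-02 2.9300e+01] width 81.7
px (np.int64(264), np.int64(203)) (240, 176, 58, 43) xy [583.4 242. ] size [30.2 39. ] ang 30.7
tool delta mm [  6.6   4.3 113.9]
px (np.int64(264), np.int64(203)) (240, 176, 59, 46) xy [582.7 241.3] size [32.7 40.5] ang 29.3
tool delta mm [  5.6   4.6 113.9]
```

View pics/w9.png

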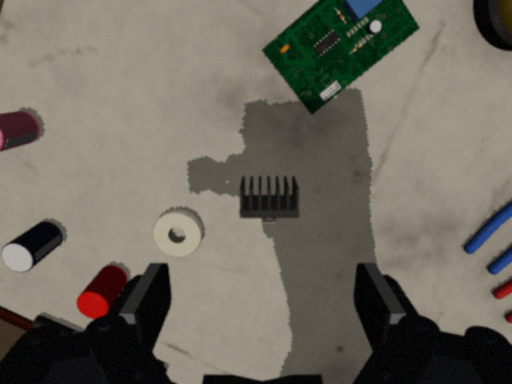

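The heat sink is at (269,197), square to the fingers, with the fins toward the top of the image. The camera looks from the fin side, so the top edge of the blob is at z=0 and the bottom edge is at z=35. I'll locate its x centre from both.

Run:
```python
from h import *
s,R=axes();c=ctrl.calibration("wrist");im=np.load("w9.npy");g=im.max(2)
print(g[168:228:1,252].tolist());print(g[212,232:306].tolist())
for px,z in [((269,176),0),((269,176),35),((269,217.5),35),((269,217.5),0),((239.5,212),35),((298.5,212),35)]:
    print(px,z,(R.T@(plane(c,[px],z)[0]-s["eef_pos"])).round(1))
```

```text
[91, 95, 93, 94, 96, 97, 88, 82, 61, 43, 43, 40, 42, 41, 34, 35, 33, 34, 37, 39, 38, 35, 43, 41, 39, 40, 33, 28, 20, 20, 24, 27, 28, 23, 24, 25, 24, 27, 26, 27, 27, 27, 31, 39, 45, 40, 42, 43, 48, 71, 117, 149, 158, 157, 159, 153, 159, 158, 156, 154]
[153, 156, 157, 158, 158, 153, 136, 99, 55, 39, 41, 38, 43, 39, 40, 43, 35, 40, 41, 39, 45, 40, 39, 41, 40, 40, 44, 42, 45, 40, 46, 43, 45, 45, 46, 43, 46, 44, 46, 45, 39, 43, 43, 41, 41, 46, 41, 44, 42, 45, 42, 45, 44, 44, 46, 44, 45, 48, 45, 43, 46, 45, 44, 43, 48, 46, 54, 73, 90, 91, 92, 92, 94, 96]
(269, 176) 0 [ 12.4   5.1 119.1]
(269, 176) 35 [21.9  4.4 84.1]
(269, 217.5) 35 [-8.2  4.6 84.2]
(269, 217.5) 0 [-22.3   5.3 119.2]
(239.5, 212) 35 [ -4.1 -16.   84.2]
(298.5, 212) 35 [-4.1 25.1 84.2]
```

Call:
carry_out:
  deltas: [0, 0, 0, 0, 0.0046, 0.04, -0.9, 0, 0, 0, 0, 0, 0.04, -0.9, 0, 0, 0, 0, 0, 0.023, -0.9, 0, 0, 0, 0, 0, 0.012, -0.9, 0, 0, 0, 0, 0, 0, 0.95, 0, 0, 0, 0, 0, 0, 0.95, 0, 0, 0, 0, 0, 0, 0.95, 0, 0, 0, 0, 0, 0, 0.95, 0, 0, 0, 0, 0, 0, 0.95]

```text
clock: 18.6
eef_pos: [579.4, 239.3, 6.3]
tool_rot: [3.141, -0.003, 0.508]
force: [-1.1, 0.1, 6.5]
width: 40.5
gripper_force: 60.9
```

Call:
carry_out:
  deltas: [0, 0, 0, 0, 0, -0.05, 0.95, 0, 0, 0, 0, 0, -0.05, 0.95, 0, 0, 0, -0.0338, 0.0343, 0, 0.95, 0, 0, 0, -0.0338, 0.0343, 0, 0.95, 0, 0, 0, -0.0338, 0.0343, 0, 0.95, 0, 0, 0, -0.0338, 0.0343, 0, 0.95, 0, 0, 0, -0.0338, 0.0343, 0, 0.95, 0, 0, 0, -0.0338, 0.0343, 0, 0.95, 0, 0, 0, -0.0338, 0.0343, 0, 0.95, 0, 0, 0, -0.0338, 0.0343, 0, 0.95, 0, 0, 0, -0.0338, 0.0343, 0, 0.95]

```text
clock: 19.98
eef_pos: [462.5, -180.4, 105.1]
tool_rot: [3.141, -0.001, 0.508]
force: [0.8, -0.8, -0.9]
width: 40.3
gripper_force: 60.9
```

Call:
carry_out:
  deltas: [0, 0, -9.9, 0, 0, 0, 0.95, 0, 0, -9.9, 0, 0, 0, 0.95, 0, 0, -9.9, 0, 0, 0, 0.95, 0, 0, -9.9, 0, 0, 0, 0.95, 0, 0, -9.9, 0, 0, 0, 0.95, 0, 0, 0, 0, 0, 0, 0.95, 0, 0, 0, 0, 0, 0, 0.95]

```text
clock: 20.85
eef_pos: [462.8, -179.0, 104.9]
tool_rot: [3.141, 0.0, 1.369]
force: [0.3, -0.0, -1.5]
width: 40.6
gripper_force: 60.9
```

Run:
```python
from h import *
s,R,c,im=snap("w10",True);go(s,R,464,-178.6,13.9)
```

```text
t 20.85 pos [ 462.8 -179.   104.9] rpy deg [1.7999e+02 1.0000e-02 7.8440e+01] width 40.6
tool delta mm [ 0.6  1.1 91. ]
```

View pics/w10.png

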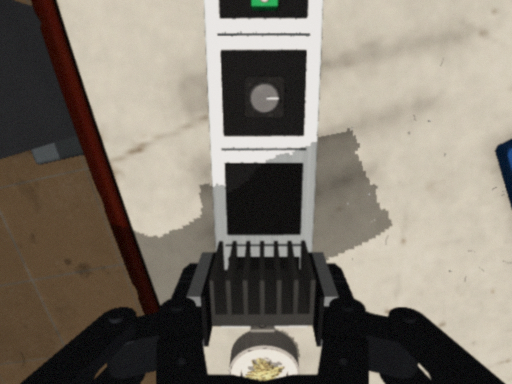

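The heat sink is held level at (262,285) above mat C. Lower and release.

Call:
carry_out:
  deltas: [0, 0, 0, 0.001, 0.001, 0.04, 0.95, 0, 0, 0, 0, 0, 0.03, 0.95, 0, 0, 0, 0, 0, 0.0165, 0.95, 0, 0, 0, 0, 0, 0.0045, 0.95, 0, 0, 0, 0, 0, 0, 0.95, 0, 0, 0, 0, 0, 0, -0.2, 0, 0, 0, 0, 0, 0, -0.4, 0, 0, 0, 0, 0, 0, -0.6, 0, 0, 0, 0, 0, -0.05, -0.6, 0, 0, 0, 0, 0, -0.05, -0.6, 0, 0, 0, 0, 0, 0, -0.6]

```text
clock: 22.28
eef_pos: [466.4, -178.7, 117.0]
tool_rot: [3.135, 0.001, 1.371]
force: [0.1, -0.2, -0.3]
width: 68.3
gripper_force: 0.0
```

Run:
```python
from h import *
s,R,c,im=snap("w11",True)
go(s,R,453.6,380.9,130)
```

```text
t 22.27 pos [ 466.4 -178.7  117. ] rpy deg [1.796e+02 3.000e-02 7.857e+01] width 68.3
tool delta mm [ 545.9 -123.4  -14.2]
```

View pics/w11.png

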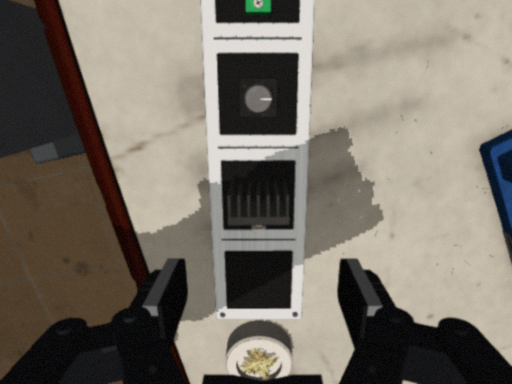

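The heat sink stands on mat C at (258,200). The capacitor is next.

Call:
carry_out:
  deltas: [0, 0, 0, 0.0496, -0.0112, -0.001, -0.25, 0, 0, 0, 0.0496, -0.0112, -0.001, -0.25, 0, 0, 0, 0.0496, -0.0112, -0.001, -0.25, 0, 0, 0, 0.0496, -0.0112, -0.001, -0.25, 0, 0, 0, 0.0496, -0.0112, -0.001, -0.25, 0, 0, 0, 0.0496, -0.0112, -0.001, -0.25, 0, 0, 0, 0.0496, -0.0112, -0.001, -0.25, 0, 0, 0, 0.0496, -0.0112, -0.001, -0.25, 0, 0, 0, 0.0496, -0.0112, -0.001, -0.25, 0, 0, 0, 0.0496, -0.0112, -0.001, -0.25, 0, 0, 0, 0.0496, -0.0112, -0.001, -0.25, 0, 0, 0, 0, 0, 0, -0.25]

```text
clock: 23.82
eef_pos: [448.6, 386.3, 123.7]
tool_rot: [-3.139, -0.003, 1.378]
force: [-0.5, -0.5, -0.2]
width: 53.2
gripper_force: 0.0
```

Call:
carry_out:
  deltas: [0, 0, 0, 0, 0, 0, -0.25, 0, 0, 0, 0, 0, 0, -0.25]

```text
clock: 24.08
eef_pos: [451.2, 379.0, 123.9]
tool_rot: [-3.141, 0.003, 1.37]
force: [-0.0, 0.7, -0.5]
width: 53.3
gripper_force: 0.0
```

Run:
```python
from h import *
s,R,c,im=snap("w12",True)
g=im.astype(int);u,v=proj(c,[(453.6,380.9,42)])[0].astype(int);print("exp",u,v)
h=cv2.cvtColor(im,cv2.COLOR_BGR2HSV)
m=((h[...,0]>100)&(h[...,0]<130)&(h[...,1]>120)&(im.max(2)<110))
p=rect(c,m,21,(453.6,380.9,21),60);go(s,R,*p,5)
```

```text
t 24.07 pos [451.2 379.  123.9] rpy deg [-1.7998e+02  1.5000e-01  7.8510e+01] width 53.3
exp 265 204
px (np.int64(265), np.int64(194)) (251, 172, 28, 17) xy [455.3 392.2] size [12.1 19.9] ang 78.5
tool delta mm [ 14.1   1.4 118.9]
```

View pics/w12.png

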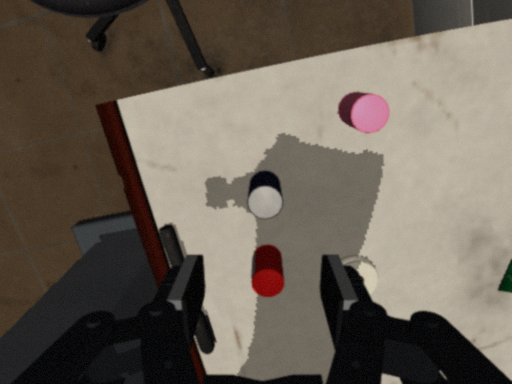

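The navy can's white top is at (265,202), the red can is at (268,270), pink at (370,113), and the marker at (168,230) is clear of the fingers.

Run:
```python
from h import *
s,R=axes();c=ctrl.calibration("wrist");im=np.load("w12.npy");g=im.astype(int)
h=cv2.cvtColor(im,cv2.COLOR_BGR2HSV);print(h[202,240:292:3].tolist(),h[165:230:3,265].tolist())
m=((h[...,1]<35)&(im.max(2)>120));p=rect(c,m,42,(453.6,380.9,42),24);go(s,R,*p,5)
p=plane(c,[(265.3,202.5)],42)[0];print(p);go(s,R,p[0],p[1],5)
```

```text
[[20, 49, 115], [18, 41, 112], [16, 38, 102], [25, 19, 150], [21, 21, 168], [19, 22, 166], [18, 27, 171], [21, 24, 171], [18, 25, 175], [16, 22, 173], [18, 22, 175], [14, 26, 169], [19, 21, 168], [18, 23, 167], [13, 17, 106], [22, 41, 111], [18, 41, 113], [21, 38, 114]] [[19, 40, 108], [20, 37, 104], [140, 26, 30], [123, 177, 13], [112, 156, 18], [105, 118, 13], [115, 187, 15], [15, 13, 119], [18, 21, 183], [21, 24, 182], [18, 24, 184], [15, 20, 180], [15, 23, 176], [19, 21, 172], [16, 23, 168], [20, 24, 162], [14, 24, 157], [23, 21, 157], [18, 30, 102], [18, 34, 114], [18, 38, 115], [19, 37, 111]]
px (np.int64(265), np.int64(204)) (241, 187, 41, 41) xy [449.8 381.6] size [30.5 22.5] ang 19.9
tool delta mm [  2.3  -2.  119.2]
[453.86825007 382.53342994  42.        ]
tool delta mm [  4.    1.8 119.2]
```

Call:
carry_out:
  deltas: [0, 0, 0, 0.004, 0.0018, 0.04, -0.25, 0, 0, 0, 0, 0, 0.04, -0.25, 0, 0, 0, 0, 0, 0.025, -0.25, 0, 0, 0, 0, 0, 0.012, -0.25, 0, 0, 0, 0, 0, 0, 0.95, 0, 0, 0, 0, 0, 0, 0.95, 0, 0, 0, 0, 0, 0, 0.95, 0, 0, 0, 0, 0, 0, 0.95, 0, 0, 0, 0, 0, 0, 0.95]

```text
clock: 25.25
eef_pos: [454.1, 385.1, 8.7]
tool_rot: [3.14, -0.001, 1.372]
force: [0.5, -0.4, 5.2]
width: 23.6
gripper_force: 59.1
```

Call:
carry_out:
  deltas: [0, 0, 0, 0, 0, -0.05, 0.95, 0, 0, 0, 0, 0, -0.05, 0.95]

```text
clock: 25.5
eef_pos: [452.9, 384.2, 108.3]
tool_rot: [-3.14, 0.001, 1.372]
force: [1.4, -0.2, 0.1]
width: 23.8
gripper_force: 58.9
```

Call:
carry_out:
  deltas: [0, 0, 0, -0.052, 0.01016, 0, 0.95, 0, 0, 0, -0.052, 0.01016, 0, 0.95, 0, 0, 0, -0.052, 0.01016, 0, 0.95, 0, 0, 0, -0.052, 0.01016, 0, 0.95, 0, 0, 0, -0.052, 0.01016, 0, 0.95, 0, 0, 0, -0.052, 0.01016, 0, 0.95, 0, 0, 0, -0.052, 0.01016, 0, 0.95, 0, 0, 0, -0.052, 0.01016, 0, 0.95, 0, 0, 0, -0.052, 0.01016, 0, 0.95, 0, 0, 0, -0.052, 0.01016, 0, 0.95, 0, 0, 0, -0.052, 0.01016, 0, 0.95, 0, 0, 0, -0.052, 0.01016, 0, 0.95]

```text
clock: 27.0
eef_pos: [449.6, -252.8, 107.8]
tool_rot: [3.141, -0.0, 1.372]
force: [1.0, 0.0, -0.8]
width: 23.6
gripper_force: 58.9
```

Call:
carry_out:
  deltas: [0, 0, 0, 0, 0, 0, 0.95, 0, 0, 0, 0, 0, 0, 0.95, 0, 0, 0, 0, 0, 0, 0.95]

```text
clock: 27.38
eef_pos: [450.1, -249.4, 107.9]
tool_rot: [-3.141, -0.001, 1.375]
force: [-0.0, 0.9, -0.3]
width: 23.1
gripper_force: 58.9
```

Run:
```python
from h import *
s,R,c,im=snap("w13",True);go(s,R,449.4,-250.7,16)
```

```text
t 27.38 pos [ 450.1 -249.4  107.9] rpy deg [-1.7999e+02 -4.0000e-02  7.8770e+01] width 23.1
tool delta mm [-1.5 -0.4 91.9]
```

View pics/w13.png

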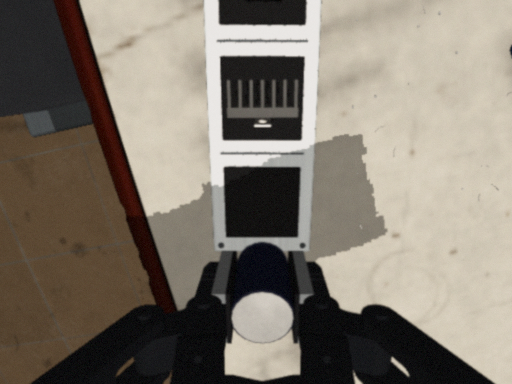

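The capacitor is held upright at (263,315) above mat D. Lower and release.

Call:
carry_out:
  deltas: [0, 0, 0, -0.0015, -0.0004, 0.04, 0.95, 0, 0, 0, 0, 0, 0.03, 0.95, 0, 0, 0, 0, 0, 0.017, 0.95, 0, 0, 0, 0, 0, 0.0045, 0.95, 0, 0, 0, 0, 0, 0, 0.95, 0, 0, 0, 0, 0, 0, 0.2, 0, 0, 0, 0, 0, 0, -0.1, 0, 0, 0, 0, 0, 0, -0.4, 0, 0, 0, 0, 0, -0.05, -0.4, 0, 0, 0, 0, 0, -0.05, -0.4, 0, 0, 0, 0.03, 0, -0.05, -0.4, 0, 0, 0, 0.05, 0, -0.03, -0.4]

```text
clock: 28.92
eef_pos: [465.7, -175.1, 198.6]
tool_rot: [3.138, 0.001, 1.367]
force: [0.8, 0.1, -0.4]
width: 59.3
gripper_force: 0.0
```

Call:
carry_out:
  deltas: [0, 0, 0, 0.03, 0, -0.03, -0.4, 0, 0, 0, 0, 0, 0, -0.4, 0, 0, 0, 0, 0, 0, -0.4, 0, 0, 0, 0, 0, 0, -0.4]

```text
clock: 29.42
eef_pos: [469.8, -145.9, 225.2]
tool_rot: [-3.139, 0.0, 1.37]
force: [-0.7, -0.5, -0.5]
width: 60.0
gripper_force: 0.0
```

Run:
```python
from h import *
s,R,c,im=snap("w14")
cv2.imwrite("pics/w14.png",cv2.resize(im,(800,600),interpolation=cv2.INTER_CUBIC))
k=800/512
for n,X in dict(term=(493.6,-31.6,24),knob=(478.8,-105.3,34),heat=(464,-178.7,43),cap=(449.2,-252.2,50)).items(): print(n,"expected px",(proj(c,[X])[0]*k).round())
```

```text
t 29.43 pos [ 469.8 -145.9  225.2] rpy deg [-1.7987e+02  2.0000e-02  7.8500e+01] width 60.0
term expected px [412.  67.]
knob expected px [412. 198.]
heat expected px [412. 319.]
cap expected px [412. 428.]
```

View pics/w14.png

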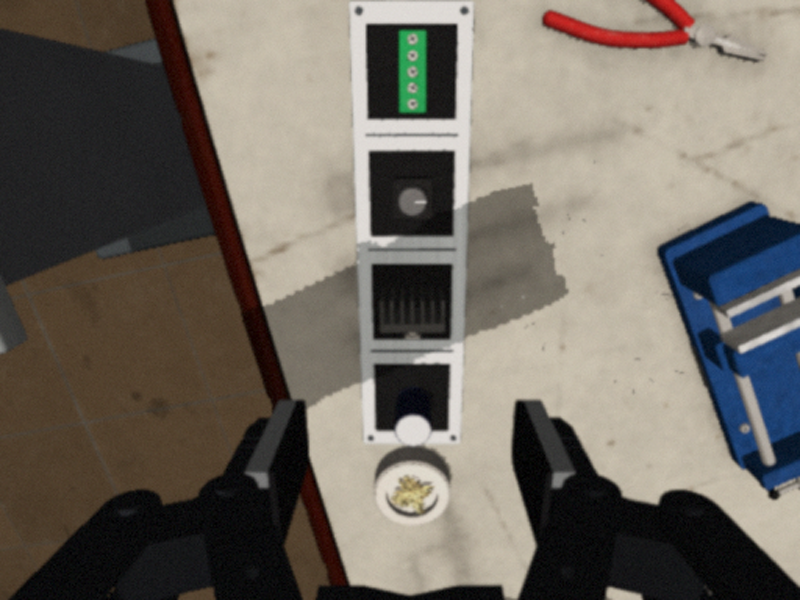

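All four parts stand on their mats: block (413,71), knob (412,202), heat sink (412,312) and capacitor (412,430). Each is within a few pixels (2–3 mm) of where a centred part would appear. Handing in.

```bash
python3 -c "
from cell import ctrl
print(ctrl.finish_job())"
```

```text
the job is handed in; nothing more can be done
None
```

Job handed in at about 29 s of the 96 s limit: terminal block, potentiometer, heat sink and capacitor stand upright on the mats in that order from the solder spool to the tip cleaner, each within about 3 mm of the middle in the last camera view (the verdict was not shown).

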